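Reset the tripped breaker behind the push-latch hatch

ROBOT

A 7-joint arm with a two-finger parallel gripper is mounted at the origin on a cart in front of the work surface, level with it; the furniture and walls round the work are solid. World frame = base frame: x ahead of the robot, y to its left, z up, the work surface at z = 0. Lengths are in m, angles in degrees, forces in N, time in s.
With the tool pointing down it reaches from about 0.4 to 0.925 m from the base axis. Payload 4.1 kg.
Tool frame: the origin (TCP) lies midway between the tips of the shut fingers; the grasp point (between the pads) lies hold_point_z behind it (hold_point_z is the distance from the TCP to the grasp point, in m); z points along the fingers, y is the line along which they close (so a half turn about z gives the same grasp; the last joint's range is limited). The gripper opens to 85 mm and grips with 20 to 120 N. Pads are 22 mm wide; open, the fingers measure 114 mm over their backs; the gripper's body (76 mm by 85 mm) begins 54 mm behind the grasp point. The pads swing forward as they close: fully open they stand 13 mm farther back than shut.
Start: joints at [61.65, 22.827, 2.584, 88.041, -1.071, 69.15, -2.905], TCP at [0.251, -0.6, 0.231] pointing down, gripper open.
Joint ranges: [-161.44, 161.44], [-28.35, 127.94], [-78.24, 83.42], [0, 140.83], [-78.03, 258.03], [13.02, 114.36], [-168.23, 168.23]. Speed limits (degrees/s): [147.25, 147.25, 180, 180, 180, 180, 180].

INTERFACE

Orientations are given as [roll, pitch, yaw] about the fixed x, y, z axes, in that order (R = Rz(yaw) Ry(pitch) Rx(roll)).
In Python, from bench import get_state, get_image, hand_in, hold_point_z gives the robot as it stands. The module is installed in compiled form; this text tells all that it offers.
- The arm moves only by the tool step_arm, never from a script. Its argument "increments" is text: rows parted by semicolons, each of 7 numbers parted by spaces: the shift along the tool's x, y, z in cm, then the turn, a rotation vector about the tool's x, y, z in rad, then the opening, from -1 (shut) to 1 (fully open). In form: dx dy dz wx wy wz gripper; .... A call has 1 to 10 rows; each row is the pose to reach, as a shift and turn from the pose commanded when the call began, along the tool's axes at that moment; what a row does not reach only later rows make up. A row lasts 1/12 s, in which the tool goes at most 41.7 mm and 7.16 degrees, less where a joint would pass 70% of its speed; a pose out of reach is approached as far as the arm can. A call with a gripper value outside its range is refused whole. The fingers move at their own pace and stop on an object; "newtons" is the grip in N (left out, the last holds). Time passes only in rows, so rows that repeat a pose let the fingers close. It gives the time, the measured TCP pose, the force, the opening and the grip force at its end, in the units of the state.
- get_state(): the state, without advancing time (a new reading comes with each control period).
- get_image(name): name is "scene" or "top"; returns a dict with "color" (384x512x3 uint8, red, green, blue), "vfov" (degrees; the focal length in pixels is half the picture's height over the tangent of half this angle, whatever the lens; pixels are square), "cx", "cy" (the principal point, pixels), "T" (4x4, takes a point from camera to world coordinates). Camera axes: x right, y down, z forward; pixel columns grow to the right and rows downward; lengths in m; the calibration is good to about 2 mm. A picture is of the moment at which its call begins. There is no depth.
- hand_in(): hands the job in; it is judged then, once.
The state is a dict: "time_s": time; "q": joint angles; "qvel": joint speeds; "effort": joint torques, N m; "tcp_pos": TCP position; "ee_rot": TCP orientation; "force": force on the tool from outside, world axes, zero at the start; "wrist_torque": the same for the moment, N m; "grip_width": opening from 0.0 (shut) to 1.0 (fully open); "grip_force": force on a finger pad.
Only numpy, scipy, OpenCV 4.12 (cv2) and the standard library are available. Lean on these libraries where they do the work, as an engineer would, in place of code of your own. Each camera call takes 0.05 s, during which the arm holds its last target. There are 200 camera calls.

TASK

One of the three breakers in the bench power unit has tripped. Press the touch pad at the front of the hatch on top of the unit so that its push-push latch lets go, take your hand away and watch for two seconds that the hatch springs wide open and stays open. Then press the one breaker plunger that stands proud fully home with a fingertip and come away, leaving the other two breakers alone and the hatch open; press gently throughout, and touch only: do not lift or move the small box, the beaker or the bottle that stand there.

Things in the scene. Friction and masses are not known exactly. Their poses are not given: they have to be found in the camera images.
- power_unit: Grey bench power unit, 160 x 190 x 80 mm, three round outlets in its front; fixed. Origin under its centre on the table; x to its back, z up. In its flat top (80 mm) the hatch covers a bay, x -51 to 41 and y -76 to 36 mm in this frame. In the bay: at the back a panel with three breakers (top 60 mm high), at the front, x below -35, the latch. A fixed rocker switch is on the deck at y 64.
- hatch (a joint): Angle of the hatch (rad): a lid 90 (x) x 110 (y) x 4 mm, flush with the unit's top, hinged along y at its back, a 25 mm latch tongue under its front. 0 (to 0.01) = latched. Pressing the pad in to its stop (5 mm, -0.065; about 3 N; freed beyond -0.04) and letting go unlatches it: a spring swings it up and back to its stop at 2.25 in about 1 s. Pressed shut again, it relatches.
- hatch_pad (a point): Middle of the ribbed touch pad, 18 x 40 mm, on the hatch near its front edge; 78 mm in front of the hinge; at unit x -38, y -20, z 81 mm while shut. Moves with the hatch.
- hatch_hinge (a point): Middle of the hatch's hinge line, unit x 40, y -20, z 80 mm; fixed on the unit.
- breaker_1: The tripped breaker: its plunger stands proud. Black collar 19 mm wide and 3 mm high, a white plunger 11 mm wide in its middle. The three stand 34 mm apart in a row along the unit's y, at its x = 0, y = -54, -20 and 14 mm; which has which place varies. Fixed. Origin on the panel under the plunger (60 mm above the table), z up.
- breaker_1_plunger (a joint): Stroke of that plunger (m): 0 = tripped, its top stands 9 mm above the collar; 0.008 = fully home, 1 mm above the collar. It moves straight down against about 4 N of friction and stays where it is left. Starts at 0 to 0.001.
- breaker_1_top (a point): Middle of the top of breaker_1's plunger; moves with it: 72 mm above the table at stroke 0, 64 mm when home (16 mm below the unit's top).
- breaker_2: A healthy breaker, its plunger home. Black collar 19 mm wide and 3 mm high, a white plunger 11 mm wide in its middle. The three stand 34 mm apart in a row along the unit's y, at its x = 0, y = -54, -20 and 14 mm; which has which place varies. Fixed. Origin on the panel under the plunger (60 mm above the table), z up.
- breaker_2_plunger (a joint): Stroke of that plunger (m): 0 = tripped, its top stands 9 mm above the collar; 0.008 = fully home, 1 mm above the collar. It moves straight down against about 4 N of friction and stays where it is left. Starts at 0.008.
- breaker_3: A healthy breaker, its plunger home. Black collar 19 mm wide and 3 mm high, a white plunger 11 mm wide in its middle. The three stand 34 mm apart in a row along the unit's y, at its x = 0, y = -54, -20 and 14 mm; which has which place varies. Fixed. Origin on the panel under the plunger (60 mm above the table), z up.
- breaker_3_plunger (a joint): Stroke of that plunger (m): 0 = tripped, its top stands 9 mm above the collar; 0.008 = fully home, 1 mm above the collar. It moves straight down against about 4 N of friction and stays where it is left. Starts at 0.008.
- ferrule_box: Small flat blue box with a clear lid, 34 x 50 x 14 mm, loose on the unit's deck beside the hatch (left, back). Origin under its centre. Not to be moved.
- beaker: Small clear beaker, 47 mm wide, 58 mm high, loose on the table to the right of the unit. Origin under its centre. Not to be moved.
- reagent_bottle: Amber bottle with a black cap, 40 mm wide, 84 mm high, loose on the table in front of the unit, right of its middle. Origin under its centre. Not to be moved.

How it is judged:
By the outcome, as a careful person would: the job done as asked, in the order asked, and still so for the second after the job is handed in, with the robot touching nothing.
It also fails if it takes over 42 s, if anything falls off the work surface, if the arm or the gripper's body presses on something with over 40 N, if the wrist force passes 120 N, or if a joint passes its speed limit or range.

## Working session

There is one attempt and no reset: what is moved stays moved. The work goes in short steps, Python scripts to look and compute and a tool call to move; the robot and the scene stay as the last step left them, time stands still between calls to the robot, and variables do not carry over. Pictures are saved under pics/ and viewed, at most 10 in all, crops included, and the job is handed in when it is done.

Besides the shell and the picture viewer there is one more tool, called after "Request:" as name(argument=value, ...) on one line, values as JSON. step_arm: Moves the arm, as the interface text tells. Its arguments: {"type":"object","properties":{"increments":{"type":"string"},"newtons":{"type":"number"}},"required":["increments"]}

```bash
mkdir -p pics; cat > h.py <<'E'
import numpy as np, cv2
from bench import get_state,get_image,hand_in,hold_point_z
def grab(n,f):
    im=get_image(n); cv2.imwrite('pics/'+f,im['color'][:,:,::-1]); return im
def K(im):
    f=192/np.tan(np.radians(im['vfov']/2)); return np.array([[f,0,im['cx']],[0,f,im['cy']],[0,0,1]])
def ray(im,u,v,z):
    d=im['T'][:3,:3]@np.linalg.solve(K(im),[u,v,1]); o=im['T'][:3,3]; return o+d*(z-o[2])/d[2]
def proj(im,p):
    T=np.linalg.inv(im['T']); c=T[:3,:3]@np.array(p)+T[:3,3]; q=K(im)@c; return q[:2]/q[2]
E
python3 - <<'E'
from h import *
import pickle
for n in('scene','top'):
    im=grab(n,n+'0.png'); pickle.dump(im,open(n+'0.pkl','wb')); print(n,im['vfov'],im['cx'],im['cy'],im['T'].round(3).tolist(),im['color'].shape)
s=get_state(); print(s,hold_point_z)
E
```

```text
scene 51.005768598793225 258.0320795326472 193.89287077728602 [[0.416, -0.422, 0.805, -0.131], [-0.909, -0.173, 0.379, -0.506], [-0.021, -0.89, -0.456, 0.457], [0.0, 0.0, 0.0, 1.0]] (384, 512, 3)
top 55.400197586662166 252.73671535645462 189.9758487907414 [[0.026, -0.981, 0.193, 0.392], [-0.999, -0.031, -0.027, -0.16], [0.032, -0.192, -0.981, 0.913], [0.0, 0.0, 0.0, 1.0]] (384, 512, 3)
{'time_s': 0.1, 'q': array([61.65050081, 22.86836688,  2.57912961, 88.10728305, -1.06967577,
       69.15021504, -2.90273358]), 'qvel': array([-0.05371966, -0.23895253,  0.11810799, -0.15152401, -0.16020093,
       -0.02988628, -0.11847255]), 'effort': array([ 3.33391508e-03, -4.76263583e+01,  1.36991568e+00, -2.54951477e+01,
        1.18884942e-02,  4.97679561e-03,  2.64847506e-05]), 'tcp_pos': array([ 0.25040553, -0.59920968,  0.23035664]), 'ee_rot': array([-1.79898561e+02,  8.20438013e-03,  2.26875862e+01]), 'force': array([-0.42776294,  0.16392122,  0.20954404]), 'wrist_torque': array([0.01233038, 0.04357047, 0.03686976]), 'grip_force': 0.0, 'grip_width': 0.9957373513599042} 0.0187
```

View pictures.

View pics/scene0.png

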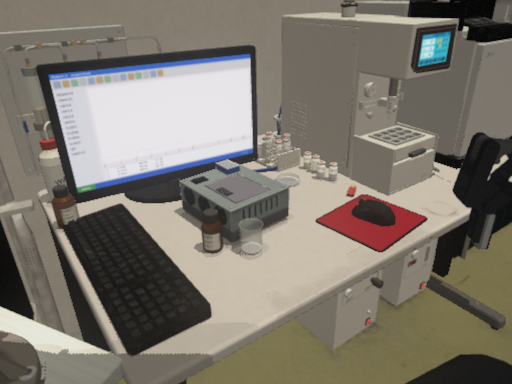

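View pics/top0.png

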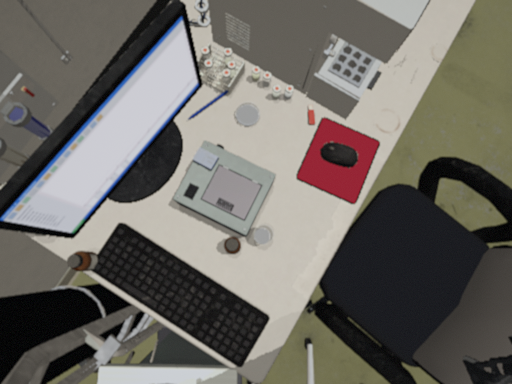

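```bash
python3 - <<'E'
import cv2,numpy as np
a=cv2.imread('pics/top0.png')[130:260,160:290]; b=cv2.imread('pics/scene0.png')[150:260,165:300]
a=cv2.resize(a,(400,400),interpolation=3);b=cv2.resize(b,(400,326),interpolation=3)
b=cv2.copyMakeBorder(b,0,74,0,0,0);cv2.imwrite('pics/crop0.png',np.hstack([a,b]))
E
```

```text
(no output)
```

View pics/crop0.png

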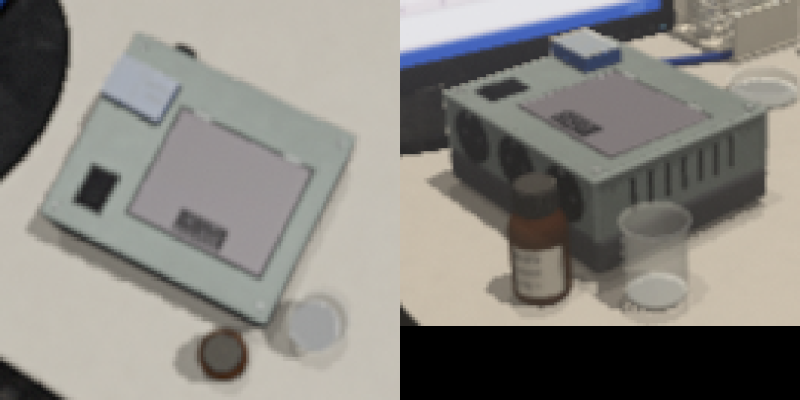

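```bash
python3 - <<'E'
from h import *
import pickle
im=pickle.load(open('top0.pkl','rb'))
s=130/400
C=[(182,108,40,35),(312,168,40,-75),(263,275,-50,-75),(128,212,-50,35),(202,230,-38,-20),(137,34,80,95),(355,138,80,-95),(270,325,-80,-95),(42,215,-80,95)]
W=[];U=[]
for u,v,x,y in C:
    W.append(ray(im,160+u*s-.5,130+v*s-.5,.08)[:2]);U.append([x/1000,y/1000])
W=np.array(W);U=np.array(U)
z=(U-U.mean(0))@[1,1j]; w=(W-W.mean(0))@[1,1j]
k=(w*z.conj()).sum(); print('scale',abs(k)/(abs(z)**2).sum())
yaw=np.angle(k);R=np.array([[np.cos(yaw),-np.sin(yaw)],[np.sin(yaw),np.cos(yaw)]])
t=W.mean(0)-R@U.mean(0);print('yaw',np.degrees(yaw),'t',t)
print(((W-(U@R.T+t))*1000).round(1).tolist())
np.savez('unit.npz',R=R,t=t,yaw=yaw)
for n,p in dict(pad=(-.038,-.02),hinge=(.04,-.02),b1=(0,-.054),b2=(0,-.02),b3=(0,.014)).items(): print(n,(R@p+t).round(4))
sc=pickle.load(open('scene0.pkl','rb'))
for x,y,_,_ in [(0,0,0,0)]:pass
for p in [(-.038,-.02),(.04,.035),(.04,-.075),(-.05,-.075),(-.05,.035)]:
    q=proj(sc,[*(R@p+t),.08]); print(p,q.round(1),((q+.5-[165,150])*400/135).round(0))
for n,(u,v,zz) in dict(bottle=(222,352,.084),beaker=(315,320,.03)).items(): print(n,ray(im,160+u*s-.5,130+v*s-.5,zz).round(3))
for (u,v) in [(70,30),(65,90),(20,165)]: print('mon base',ray(im,160+u*s,130+v*s,.0).round(3))
E
```

```text
scale 0.9857559097330658
yaw -23.727497334235153 t [ 0.56291663 -0.11806938]
[[0.5, 0.3], [1.3, 0.8], [1.3, -0.7], [1.3, 0.8], [0.6, 0.3], [-2.5, -1.4], [-2.9, 2.9], [0.0, -0.7], [0.4, -2.5]]
pad [ 0.5201 -0.1211]
hinge [ 0.5915 -0.1525]
b1 [ 0.5412 -0.1675]
b2 [ 0.5549 -0.1364]
b3 [ 0.5686 -0.1053]
(-0.038, -0.02) [224.2 191. ] [177. 123.]
(0.04, 0.035) [236.7 172.6] [214.  69.]
(0.04, -0.075) [269.4 187.9] [311. 114.]
(-0.05, -0.075) [236.3 201.8] [213. 155.]
(-0.05, 0.035) [204.4 184.5] [118. 104.]
bottle [ 0.431 -0.139  0.084]
beaker [ 0.46  -0.209  0.03 ]
mon base [ 0.699 -0.     0.   ]
mon base [0.646 0.001 0.   ]
mon base [0.581 0.033 0.   ]
```

```bash
cat >> h.py <<'E'
from scipy.spatial.transform import Rotation as Ro
d=np.load('unit.npz')
def go(ux,uy,z):
    "print the tool-frame increment (cm, rad) from the measured pose to a pose over unit point (mm), tool down, y along unit y"
    s=get_state(); R=Ro.from_euler('xyz',s['ee_rot'],degrees=True)
    p=np.array([*(d['R']@[ux/1e3,uy/1e3]+d['t']),z/1e3])
    D=Ro.from_euler('xyz',[180,0,np.degrees(d['yaw'])],degrees=True)
    print((R.inv().apply(p-s['tcp_pos'])*100).round(2),(R.inv()*D).as_rotvec().round(3))
E
python3 - <<'E'
from h import *
import pickle
go(-60,-20,200)
t=pickle.load(open('top0.pkl','rb'));sc=pickle.load(open('scene0.pkl','rb'))
print(proj(t,[0,0,0]),proj(sc,[0,0,0]))
# monitor lower right screen corner by two views
def r(im,u,v): return im['T'][:3,3],im['T'][:3,:3]@np.linalg.solve(K(im),[u,v,1])
for a,b in [((200,85),(258,136)),((75,230),(78,192)),((183,5),(257,50))]:
    o1,d1=r(t,*a);o2,d2=r(sc,*b); A=np.stack([d1,-d2],1); x=np.linalg.lstsq(A,o2-o1,rcond=None)[0]; print(o1+d1*x[0],o2+d2*x[1])
E
```

```text
[ 41.81 -35.3    3.09] [-0.002  0.001  0.81 ]
[162.99942082 439.0595756 ] [-56.71656302 403.55791583]
[ 0.80456017 -0.05000376  0.09791225] [ 0.81243479 -0.06532163  0.09982238]
[0.45501363 0.22967836 0.04039261] [0.45180026 0.2328931  0.04159897]
[ 0.85291806 -0.03963941  0.31345667] [ 0.8565912  -0.04714152  0.31476913]
```

Request:
step_arm(increments="4 -3.5 0 0 0 0.1 -1;8 -7 0 0 0 0.2 -1;12 -10 0 0 0 0.3 -1;15 -13 0 0 0 0.4 -1;18 -15 0 0 0 0.5 -1;21 -18 0 0 0 0.6 -1;24 -20 0 0 0 0.7 -1;27 -23 0 0 0 0.81 -1;30 -25 0 0 0 0.81 -1;33 -27.5 0 0 0 0.81 -1", newtons=20)

```text
time_s: 0.93
tcp_pos: [0.442, -0.2306, 0.2312]
ee_rot: [180.0, -0.0, -23.8]
force: [1.2, 0.5, 0.0]
grip_width: -0.004
grip_force: 0.0
```

```bash
python3 -c "
from h import *
s=get_state();print(s['q'].round(1),s['tcp_pos'],s['grip_width'],s['force']);go(-36,-20,160)"
```

```text
[ 27.5   7.4  -5.3 108.2   0.8  64.5 -91.9] [ 0.44198545 -0.23059648  0.23119449] -0.004065762207980012 [1.20905308 0.549617   0.04578099]
[  2.93 -13.17   7.12] [ 0.    -0.    -0.001]
```

Request:
step_arm(increments="0.8 -3.5 0 0 0 0 -1;1.6 -7 1 0 0 0 -1;2.3 -10 3 0 0 0 -1;2.9 -12.5 5 0 0 0 -1;2.9 -13.2 7 0 0 0 -1;2.9 -13.2 9 0 0 0 -1;2.9 -13.2 10.5 0 0 0 -1;2.9 -13.2 11.3 0 0 0 -1;2.9 -13.2 11.3 0 0 0 -1")

```text
time_s: 1.68
tcp_pos: [0.5196, -0.123, 0.1162]
ee_rot: [179.9, 0.3, -23.7]
force: [-0.8, 0.4, -0.8]
grip_width: -0.003
grip_force: 0.0
```

```bash
python3 -c "
from h import *
for n in('scene','top'):
    im=grab(n,n+'1.png'); s=get_state(); print(proj(im,s['tcp_pos']))
go(-35,-20,81);print(s['tcp_pos'],s['force'])
a=cv2.imread('pics/top1.png')[130:260,160:290]; b=cv2.imread('pics/scene1.png')[130:260,165:295]
cv2.imwrite('pics/crop1.png',np.hstack([cv2.resize(x,(400,400),interpolation=3) for x in(a,b)]))"
```

```text
[224.26519256 174.66767979]
[225.69202913 201.16370056]
[ 0.07 -0.17  3.76] [ 0. -0. -0.]
[ 0.52155393 -0.12353801  0.11860656] [-0.26576259 -0.02501077 -0.03897129]
```

View pics/crop1.png

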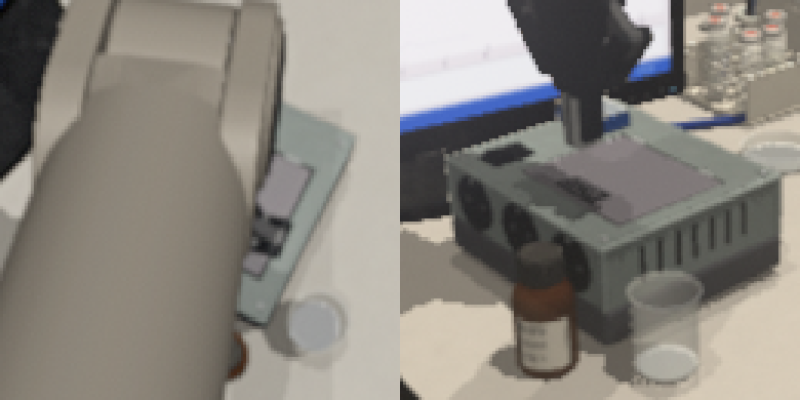

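Request:
step_arm(increments="0.1 -0.2 1.5 0 0 0 -1;0.1 -0.2 2.7 0 0 0 -1;0.1 -0.2 3.2 0 0 0 -1;0.1 -0.2 3.4 0 0 0 -1;0.1 -0.2 3.4 0 0 0 -1;0.1 -0.2 3.4 0 0 0 -1")

```text
time_s: 2.28
tcp_pos: [0.5238, -0.1221, 0.0852]
ee_rot: [-180.0, -0.1, -23.7]
force: [0.3, -0.4, 0.0]
grip_width: -0.003
grip_force: 0.0
```

```bash
python3 -c "
from h import *
s=get_state();print(s['tcp_pos'],s['force']);go(-35,-20,76)"
```

```text
[ 0.52378738 -0.12211769  0.08522314] [ 0.29788238 -0.42996166  0.01124892]
[-0.08  0.06  0.92] [-0.    -0.002 -0.   ]
```

Request:
step_arm(increments="-0.1 0 0.2 0 0 0 -1;-0.1 0 0.4 0 0 0 -1;-0.1 0 0.5 0 0 0 -1;-0.1 0 0.6 0 0 0 -1;-0.1 0 0.6 0 0 0 -1;-0.1 0 0.7 0 0 0 -1;-0.1 0 0.7 0 0 0 -1")

```text
time_s: 2.87
tcp_pos: [0.5226, -0.1216, 0.0775]
ee_rot: [-180.0, -0.1, -23.7]
force: [0.7, 0.2, 3.2]
grip_width: 0.002
grip_force: 1.3
```

```bash
python3 -c "
from h import *
s=get_state();print(s['tcp_pos'],s['force']);go(-35,-20,75.5)"
```

```text
[ 0.52259821 -0.1215813   0.0774649 ] [0.65516131 0.22454995 3.18849277]
[0.05 0.06 0.2 ] [-0.    -0.001 -0.   ]
```

Request:
step_arm(increments="0 0 0.1 0 0 0 -1;0 0 0.15 0 0 0 -1;0 0 0.15 0 0 0 -1")

```text
time_s: 3.12
tcp_pos: [0.5226, -0.1216, 0.0759]
ee_rot: [-180.0, -0.1, -23.7]
force: [0.7, 0.2, 2.5]
grip_width: 0.0
grip_force: 1.3
```

Request:
step_arm(increments="-1 0 -3 0 0 0 -1;-3 0 -6.5 0 0 0 -1;-6 0 -9.5 0 0 0 -1;-8 0 -12 0 0 0 -1;-10 0 -13 0 0 0 -1;-10 0 -13 0 0 0 -1;-10 4 -13 0 0 0 -1;-10 8 -13 0 0 0 -1;-10 12 -13 0 0 0 -1;-10 14 -13 0 0 0 -1")

```text
time_s: 3.95
tcp_pos: [0.3712, -0.2135, 0.2048]
ee_rot: [179.9, 0.1, -24.0]
force: [-0.6, 0.1, -0.1]
grip_width: -0.003
grip_force: 0.0
```

Request:
step_arm(increments="0 0 0 0 0 0 -1;0 0 0 0 0 0 -1;0 0 0 0 0 0 -1;0 0 0 0 0 0 -1;0 0 0 0 0 0 -1;0 0 0 0 0 0 -1;0 0 0 0 0 0 -1;0 0 0 0 0 0 -1;0 0 0 0 0 0 -1;0 0 0 0 0 0 -1")

```text
time_s: 4.78
tcp_pos: [0.3743, -0.2093, 0.2058]
ee_rot: [180.0, -0.0, -23.7]
force: [-0.4, 0.1, -0.3]
grip_width: 0.004
grip_force: 0.0
```

```bash
python3 -c "
from h import *
import pickle
for n in('scene','top'):
    im=grab(n,n+'2.png'); pickle.dump(im,open(n+'2.pkl','wb'))
s=get_state();print(s['tcp_pos'],s['time_s'])
a=cv2.imread('pics/top2.png')[130:260,160:290]; b=cv2.imread('pics/scene2.png')[130:260,165:295]
cv2.imwrite('pics/crop2.png',np.hstack([cv2.resize(x,(400,400),interpolation=3) for x in(a,b)]))"
```

```text
[ 0.37431855 -0.20937432  0.20584657] 4.8833
```

View pics/crop2.png

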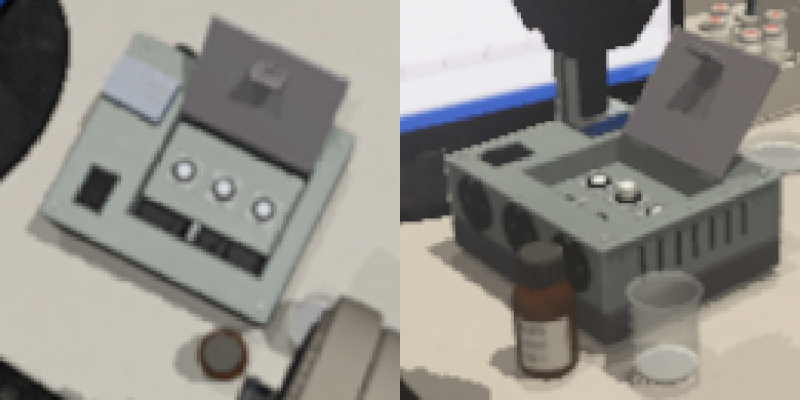

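Request:
step_arm(increments="0 0 0 0 0 0 -1;0 0 0 0 0 0 -1;0 0 0 0 0 0 -1;0 0 0 0 0 0 -1;0 0 0 0 0 0 -1;0 0 0 0 0 0 -1;0 0 0 0 0 0 -1;0 0 0 0 0 0 -1;0 0 0 0 0 0 -1;0 0 0 0 0 0 -1")

```text
time_s: 5.72
tcp_pos: [0.3743, -0.2094, 0.2058]
ee_rot: [180.0, -0.0, -23.7]
force: [-0.5, -0.6, -0.2]
grip_width: -0.0
grip_force: 0.0
```

Request:
step_arm(increments="0 0 0 0 0 0 -1;0 0 0 0 0 0 -1;0 0 0 0 0 0 -1;0 0 0 0 0 0 -1;0 0 0 0 0 0 -1;0 0 0 0 0 0 -1")

```text
time_s: 6.22
tcp_pos: [0.3743, -0.2094, 0.2058]
ee_rot: [180.0, -0.0, -23.7]
force: [0.3, 0.4, 0.2]
grip_width: 0.005
grip_force: 0.0
```

```bash
python3 -c "
from h import *
go(-20,-20,170)
im2=[grab(n,n+'3.png') for n in('scene','top')]
for nm,im in zip('st',im2):
    for y in(-54,-20,14):
        w=d['R']@[0,y/1e3]+d['t']
        print(nm,y,*[proj(im,[*w,z]).round(1) for z in(.064,.072)])
    g=cv2.cvtColor(im['color'],cv2.COLOR_RGB2GRAY); hsv=cv2.cvtColor(im['color'],cv2.COLOR_RGB2HSV)
    x0,y0,x1,y1=(222,180,256,206) if nm=='s' else (210,175,256,206)
    m=((g>185)&(hsv[:,:,1]<40)).astype('uint8'); mm=np.zeros_like(m); mm[y0:y1,x0:x1]=m[y0:y1,x0:x1]
    n,_,st,c=cv2.connectedComponentsWithStats(mm)
    print([(st[i].tolist(),c[i].round(1).tolist()) for i in range(1,n) if st[i][4]>2])
b=im2[0]['color'][170:220,205:270,::-1]
cv2.imwrite('pics/crop3.png',cv2.resize(b,(780,600),interpolation=3))"
```

```text
[ 11.59 -13.95   3.58] [ 0. -0. -0.]
s -54 [248.8 197.3] [248.7 194. ]
s -20 [238.6 192.1] [238.5 188.8]
s 14 [229.  187.1] [228.8 183.9]
[([228, 187, 4, 2, 7], [229.3, 187.6]), ([236, 189, 5, 3, 12], [238.1, 189.8]), ([247, 197, 3, 2, 4], [248.0, 197.5])]
t -54 [245.6 197.3] [245.7 196.7]
t -20 [232.6 191.2] [232.6 190.5]
t 14 [219.7 185.1] [219.5 184.4]
[([218, 184, 4, 3, 10], [219.5, 184.8]), ([231, 189, 3, 4, 10], [232.2, 190.5]), ([244, 196, 3, 4, 10], [245.2, 197.5])]
```

View pics/crop3.png

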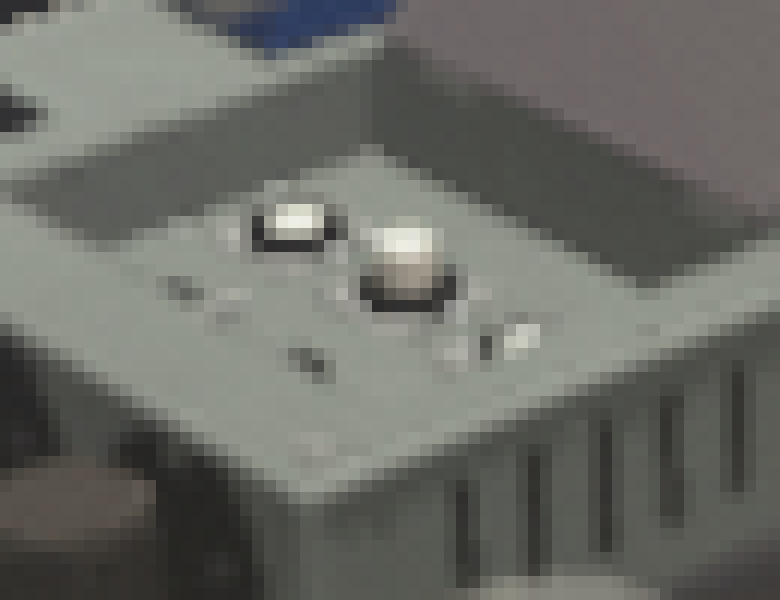

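Request:
step_arm(increments="3 -3 0 0 0 0 -1;6 -6 0 0 0 0 -1;8.5 -9 0 0 0 0 -1;11 -12 0 0 0 0 -1;13 -14 1 0 0 0 -1;13.4 -14 3.5 0 0 0 -1;13.4 -14 6 0 0 0 -1;13.4 -14 8 0 0 0 -1;13.4 -14 9.5 0 0 0 -1;13.4 -14 9.5 0 0 0 -1")

```text
time_s: 7.15
tcp_pos: [0.5506, -0.1346, 0.1072]
ee_rot: [179.9, 0.4, -23.7]
force: [-0.9, 0.1, -0.6]
grip_width: 0.003
grip_force: 0.0
```

Request:
step_arm(increments="0 0 0 0 0 0 -1;0 0 0 0 0 0 -1")

```text
time_s: 7.32
tcp_pos: [0.5542, -0.1353, 0.1119]
ee_rot: [-180.0, -0.1, -23.7]
force: [0.1, -0.0, 0.0]
grip_width: 0.001
grip_force: 0.0
```

```bash
python3 -c "
from h import *
s=get_state();print(s['tcp_pos'],s['force']);go(-1.5,-20,74)"
```

```text
[ 0.5541721  -0.13530301  0.11185099] [ 0.10808534 -0.03742589  0.04973004]
[-0.05  0.07  3.78] [-0.    -0.002 -0.   ]
```

Request:
step_arm(increments="-0.05 0.07 1 0 0 0 -1;-0.05 0.07 2 0 0 0 -1;-0.05 0.07 2.7 0 0 0 -1;-0.05 0.07 3.2 0 0 0 -1;-0.05 0.07 3.5 0 0 0 -1;-0.05 0.07 3.5 0 0 0 -1;-0.05 0.07 3.5 0 0 0 -1")

```text
time_s: 7.9
tcp_pos: [0.5526, -0.1356, 0.0757]
ee_rot: [180.0, 0.0, -23.7]
force: [-0.1, 0.6, 1.4]
grip_width: 0.002
grip_force: 0.0
```

Request:
step_arm(increments="0 0 0.2 0 0 0 -1;0 0 0.4 0 0 0 -1;0 0 0.6 0 0 0 -1;0 0 0.7 0 0 0 -1;0 0 0.8 0 0 0 -1;0 0 0.9 0 0 0 -1;0 0 1 0 0 0 -1;0 0 1 0 0 0 -1")

```text
time_s: 8.57
tcp_pos: [0.553, -0.1356, 0.0659]
ee_rot: [-180.0, -0.1, -23.7]
force: [0.1, 0.1, 3.3]
grip_width: -0.001
grip_force: 1.5
```

```bash
python3 -c "
from h import *
s=get_state();print(s['tcp_pos'],s['force']);go(-1.5,-20,64)"
```

```text
[ 0.55300038 -0.13562151  0.06590914] [0.07422701 0.05481723 3.32626976]
[ 0.05 -0.01  0.19] [-0.    -0.001  0.   ]
```

Two millimetres remain; keep pressing until the force rises clearly above the 4 N friction.

Request:
step_arm(increments="0 0 0.1 0 0 0 -1;0 0 0.15 0 0 0 -1;0 0 0.2 0 0 0 -1;0 0 0.25 0 0 0 -1;0 0 0.25 0 0 0 -1")

```text
time_s: 8.98
tcp_pos: [0.553, -0.1356, 0.064]
ee_rot: [-180.0, -0.1, -23.7]
force: [-0.1, 1.1, 7.4]
grip_width: 0.002
grip_force: 3.9
```

Request:
step_arm(increments="0 0 0.05 0 0 0 -1;0 0 0.05 0 0 0 -1")

```text
time_s: 9.15
tcp_pos: [0.5531, -0.1357, 0.064]
ee_rot: [-180.0, -0.1, -23.7]
force: [-1.3, 0.7, 10.6]
grip_width: -0.001
grip_force: 5.4
```

Request:
step_arm(increments="0 0 -1 0 0 0 -1;0 0 -3 0 0 0 -1;-0.5 0 -5.5 0 0 0 -1;-2 0 -8.5 0 0 0 -1;-5 0 -11 0 0 0 -1;-8 0 -13 0 0 0 -1;-11 3 -14 0 0 0 -1;-13 6 -14 0 0 0 -1;-13.5 10 -14 0 0 0 -1;-13.5 14 -14 0 0 0 -1")

```text
time_s: 9.98
tcp_pos: [0.3699, -0.209, 0.2029]
ee_rot: [180.0, 0.0, -23.6]
force: [1.6, -1.0, -0.4]
grip_width: 0.002
grip_force: 0.0
```

Request:
step_arm(increments="0 0 0 0 0 0 -1;0 0 0 0 0 0 -1;0 0 0 0 0 0 -1;0 0 0 0 0 0 -1;0 0 0 0 0 0 -1;0 0 0 0 0 0 -1")

```text
time_s: 10.48
tcp_pos: [0.3731, -0.2084, 0.2026]
ee_rot: [-180.0, 0.0, -23.6]
force: [0.0, -0.3, -0.0]
grip_width: 0.002
grip_force: 0.0
```

```bash
python3 -c "
from h import *
a,b=[grab(n,n+'4.png')['color'][:,:,::-1] for n in('top','scene')]
print(get_state()['force'])
cv2.imwrite('pics/crop4.png',np.hstack([cv2.resize(x,(400,400),interpolation=3) for x in(a[130:260,160:290],b[150:230,195:275])]))"
```

```text
[-0.03000806 -0.109136   -0.41198323]
```

View pics/crop4.png

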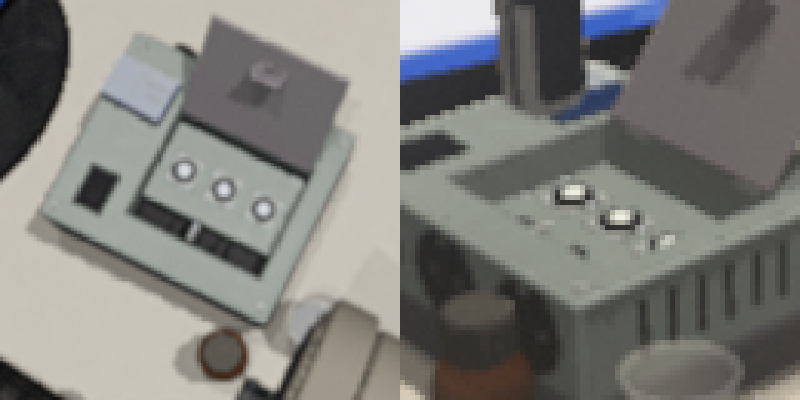

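The middle plunger at crop (620,215) now sits as low as its neighbours. The hatch is open, and the box, bottle and beaker are where they were.

```bash
python3 -c "
from bench import hand_in
print(hand_in())"
```

```text
the job is handed in; nothing more can be done
None
```

The hatch was released and stayed open, the tripped middle breaker was pressed fully home (10.6 N at most), the other objects look unmoved in the last pictures, and the job was handed in at about 10.6 s.

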